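# Latch the board clamp and feel its gap with the feeler blade

### The job

Turn the turnbutton on top of the aluminium clamp jig fully across, so that it points over the front plate and locks it in. Then take the feeler blade by its handle out of its stand and slide it, blade straight down, into the gap between the jig's two upright plates until it drags snugly (lightly pinched by both plates, not rammed down), and finish there: keep holding the blade still in the gap at that depth and do not let go. Leave the other things on the bench where they are.

Things in the scene. Friction and masses are not known exactly. Their poses are not given: they have to be found in the camera images.
- clamp_jig: Aluminium clamp jig fixed to the bench: base 110 x 136 x 12 mm, an upright back plate (120 mm along y, 14 mm thick, inner face at x = 0 facing -x) and before it a sprung front plate. Plate tops 95 mm high; from y = -19 to 59 mm thin lips flare outward up to 104 mm and guide a blade in. Origin on the bench under the gap; x from front plate to back plate, y along the plates, z up.
- gap_mouth (a point): Top of the gap, below the lips, 95 mm up: with the blade's middle plane here and along the plates, it slides down 0.8 mm clear of the back plate. Axes as the jig's. Turnbutton closed, the gap here is 8.3 to 9.7 mm wide (varies) and narrows by 0.12 mm per mm of depth. Both plates first touch the blade at 36 to 48 mm depth; find it by feel. Open, it is 6 mm wider.
- front_plate: Sprung front plate, 120 mm along y, 8 mm thick, 68 mm high. The turnbutton draws it 6 mm towards the back plate; the blade pushes it back, 5 N per mm. Snug: it presses the blade with 2 to 15 N, which is 4 to 20 mm deeper than first touch; the resistance to sliding down is then about 3 to 20 N, rising about 0.8 N per mm of depth.
- turnbutton (a joint): Turnbutton angle about the vertical, rad. 0: open, arm along the plates (to the jig's -y); grows clockwise seen from above; closed at 1.5 (stop at 1.55): arm to the jig's -x, across the top of the front plate. Starts at 0 to 0.2; counts as closed above 1.3. Stiff (about 0.15 N m), stays where it is left.
- turnbutton_grip (a point): On the turnbutton's pivot (jig x 7, y -42 mm), 26 mm above the plate tops, on the part to pinch: an upright fin 10 mm thick, 30 mm long, 11 to 37 mm above the plate tops, along the arm. The arm is 10 mm wide, lies 3 to 11 mm above the plate tops and reaches 38 mm from the pivot. This frame turns with it: x across the fin, -y along the arm.
- blade_stand: Grey plastic stand fixed to the bench, 56 x 60 x 50 mm on a thin 70 x 74 mm foot, with a slot 42 mm deep in its top, in which the feeler blade stands upright. Origin: centre of its underside; the slot is long in its y. Yaw varies.
- feeler_grip (a point): Centre of the feeler blade's black handle, at the start 110.5 mm above the bench. The handle is 28 mm (x) by 14 mm (y) by 45 mm high (z); pinched across the 14 mm, the blade cannot swivel in the gap; below it a steel blade 4 mm thick (x), 20 mm wide (y), 80 mm long points straight down. x lies across the blade's thickness, y along its width, z up. About 80 g.
- feeler_tip (a point): Middle of the lower end of the feeler blade, 102.5 mm below the handle's centre.
- nozzle: Bystander: grey hot-air nozzle, 25 x 31 x 40 mm, loose; origin under its centre.
- heat_tape: Bystander: roll of amber tape, 58 mm across, 16 mm high, lying flat, loose; origin under its centre.
- tip_tin: Bystander: white round tin, 50 mm across, 24 mm high, loose; origin under its centre.
- flux_bottle: Bystander: amber needle bottle, 35 mm across, 102 mm high, loose; origin under its centre.
- tweezers: Bystander: steel tweezers, 128 mm long, lying flat, loose; origin under its centre.
- red_driver: Bystander: screwdriver with red handle, 185 mm long, lying, loose; origin under its centre.
Mind the look-alikes: they are no part of the job. There is more than one size of the part that bears feeler_grip; the job needs the smallest.

How it is judged:
By the outcome, as a careful person would: the job done as asked, in the order asked, and still so for the second after the job is handed in, while the arm keeps its last pose, push and grip.
It also fails if it takes over 64 s, if anything falls off the work surface, if the arm or the gripper's body presses on something with over 40 N, if the wrist force passes 120 N, or if a joint passes its speed limit or range.

### The arm

A 6-joint arm with a two-finger parallel gripper is mounted at the origin on a cart in front of the work surface, level with it; the furniture and walls round the work are solid. World frame = base frame: x ahead of the robot, y to its left, z up, the work surface at z = 0. Lengths are in m, angles in rad, forces in N, time in s.
With the tool pointing down it reaches from about 0.35 to 0.975 m from the base axis. Payload 4.9 kg.
Tool frame: the origin (TCP) lies between the finger pads; the fingertips stand 14 mm ahead of it and the grasp point (between the pads) lies 5 mm behind it (manip.tcp_to_tips is the distance from the TCP to the fingertips, in m); z points along the fingers, y is the line along which they close (so a half turn about z gives the same grasp; the last joint's range is limited). The gripper opens to 85 mm and grips with 20 to 120 N. Pads are 22 mm wide; open, the fingers measure 114 mm over their backs; the gripper's body (76 mm by 85 mm) begins 54 mm behind the grasp point. The pads swing forward as they close: fully open they stand 13 mm farther back than shut.
Start: joints at [-1.43, 0.053, 1.613, -0, 1.476, -0.119], TCP at [0.161, -0.604, 0.245] pointing down, gripper open.
Joint ranges: [-3.01, 3.01], [-1.01, 2.22], [0.06, 2.58], [-1.02, 4.17], [0.09, 2.62], [-3.14, 3.14]. Speed limits (rad/s): [2.57, 2.57, 3.14, 3.14, 3.14, 3.14].

### API

Orientations are given as a unit quaternion [w, x, y, z].
In Python, from plant import manip gives the robot as it stands.
- The arm moves only by the tool servo_tool, never from a script. Its argument "moves" is a list that holds one entry, the list of rows, each a list of 7 numbers: the shift along the tool's x, y, z in mm, then the turn, a rotation vector about the tool's x, y, z in degrees, then the finger opening in mm, from 0 to 85.4. In form: [[[x, y, z, ax, ay, az, fingers], ...]]. A call has 1 to 12 rows; each row shifts and turns the commanded pose from where the row before left it, along the tool's axes as they then stand; what a row does not reach is not made up. A row lasts 1/8 s, in which the tool goes at most 62.5 mm and 10.7 degrees, less where a joint would pass 70% of its speed; a pose out of reach is approached as far as the arm can. A call with a gripper value outside its range is refused whole. The fingers move at their own pace and stop on an object; the grip force is fixed at half the most. Time passes only in rows, so rows that do not move let the fingers close. It gives the time, the measured TCP pose, the force, the opening and the grip force at its end, in the units of the state.
- manip.state(): the state, without advancing time (a new reading comes with each control period).
- manip.grab_frame(name): name is "scene" or "top" or "wrist"; returns a dict with "image" (420x560x3 uint8, blue, green, red), "mtx" (3x3 intrinsics, pixels), "dist_coeffs" ([k1, k2, p1, p2, k3] as OpenCV has them; the pictures are not rectified), "eye" and "rotation" of the camera in the world. Camera axes: x right, y down, z forward; pixel columns grow to the right and rows downward; lengths in m; the calibration is good to about 2 mm. A picture is of the moment at which its call begins. There is no depth.
- manip.job_done(): hands the job in; it is judged then, once.
The state is a dict: "time": time; "joint_pos": joint angles; "joint_vel": joint speeds; "joint_efforts": joint torques, N m; "tool_pos": TCP position; "tool_rot": TCP orientation; "contact_force": force on the tool from outside, world axes, zero at the start; "ft_torque": the same for the moment, N m; "gripper_width": opening from 0.0 (shut) to 1.0 (fully open); "grasp_force": force on a finger pad.
Only numpy, scipy, OpenCV 4.12 (cv2) and the standard library are available. Lean on these libraries where they do the work, as an engineer would, in place of code of your own. Each camera call takes 0.05 s, during which the arm holds its last target. There are 200 camera calls.

## Working session

There is one attempt and no reset: what is moved stays moved. The work goes in short steps, Python scripts to look and compute and a tool call to move; the robot and the scene stay as the last step left them, time stands still between calls to the robot, and variables do not carry over. Pictures are saved under pics/ and viewed, at most 10 in all, crops included, and the job is handed in when it is done.

Besides the shell and the picture viewer there is one more tool, called as name(argument=value, ...), one argument or row to a line, values as JSON. servo_tool: Moves the arm, as the interface text tells. Its arguments: {"type":"object","properties":{"moves":{"type":"array"}},"required":["moves"]}

```bash
mkdir -p pics; ls; cat > h.py <<'E'
import numpy as np, cv2
from plant import manip
from scipy.spatial.transform import Rotation as R
def grab(n,f=None):
    g=manip.grab_frame(n)
    if f: cv2.imwrite('pics/'+f,g['image'])
    return g
def ray(g,px):
    u=cv2.undistortPoints(np.array([[px]],float),np.array(g['mtx']),np.array(g['dist_coeffs']))[0,0]
    return np.array(g['eye']),np.array(g['rotation'])@np.array([u[0],u[1],1])
def onz(g,px,z):
    e,d=ray(g,px); return e+d*(z-e[2])/d[2]
def tri(g1,p1,g2,p2):
    A=[];b=[]
    M=np.zeros((3,3));v=np.zeros(3)
    for g,p in((g1,p1),(g2,p2)):
        e,d=ray(g,p);d/=np.linalg.norm(d);P=np.eye(3)-np.outer(d,d);M+=P;v+=P@e
    return np.linalg.solve(M,v)
def proj(g,p):
    Rm=np.array(g['rotation']);t=-Rm.T@np.array(g['eye'])
    return cv2.projectPoints(np.array(p,float).reshape(-1,1,3),cv2.Rodrigues(Rm.T)[0],t,np.array(g['mtx']),np.array(g['dist_coeffs']))[0][:,0]
def wp(q): # wxyz->R
    return R.from_quat([q[1],q[2],q[3],q[0]])
def rel(pos,Rm): # from measured pose to target: tool shift mm & rotvec deg
    s=manip.state();r=wp(s['tool_rot'])
    return r.inv().apply(np.array(pos)-s['tool_pos'])*1000,np.degrees((r.inv()*R.from_matrix(Rm)).as_rotvec())
E
cat > a.py <<'E'
from h import *
import pickle
G={}
for n in('scene','top'):
    g=grab(n,n+'0.png');G[n]=g;print(n,np.round(g['eye'],3),np.round(g['rotation'],2).tolist(),np.round(g['mtx'],0).tolist())
pickle.dump(G,open('g0.pkl','wb'))
s=manip.state();print(s)
E
python3 a.py
```

```text
pics
scene [-0.143  0.633  0.593] [0.18, -0.32, 0.79, -0.49] [[453.0, 0.0, 282.0], [0.0, 453.0, 207.0], [0.0, 0.0, 1.0]]
top [ 0.326 -0.101  1.204] [0.06, -0.7, 0.71, -0.05] [[456.0, 0.0, 279.0], [0.0, 456.0, 204.0], [0.0, 0.0, 1.0]]
{'time': 0.1, 'joint_pos': array([-1.43002293e+00,  5.33271694e-02,  1.61413552e+00, -1.94418247e-05,
        1.47604676e+00, -1.19002302e-01]), 'joint_vel': array([-0.00112764, -0.0023437 , -0.0042241 ,  0.00044341, -0.00092918,
       -0.00052171]), 'joint_efforts': array([ 7.11538505e-04, -3.94905102e+01, -3.71359706e+01, -1.10475905e-04,
        3.98492746e-03, -7.78653259e-06]), 'tool_pos': array([ 0.16045735, -0.60349137,  0.24417608]), 'tool_rot': array([-9.58238344e-04,  9.91575850e-01,  1.29523800e-01, -2.01083602e-05]), 'contact_force': array([-1.19308732, -0.07823996, -1.22802489]), 'ft_torque': array([ 0.03076707,  0.0034299 , -0.00237877]), 'grasp_force': 0.0, 'gripper_width': 1.004243920520879}
```

View pics/scene0.png

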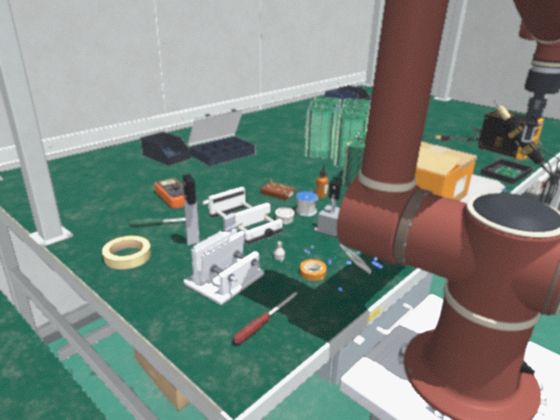

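View pics/top0.png

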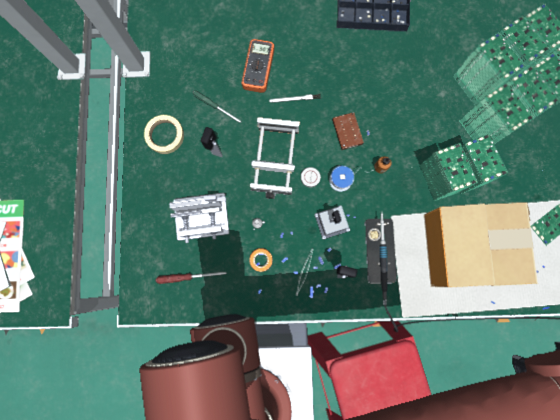

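```bash
cat > b.py <<'E'
import re
s=open('h.py').read()
s=s.replace("def ray","def rm(g): q=np.array(g['rotation']);return q if q.ndim==2 else wp(q).as_matrix()\ndef ray",1).replace("np.array(g['rotation'])@","rm(g)@").replace("Rm=np.array(g['rotation'])","Rm=rm(g)")
open('h.py','w').write(s)
E
python3 b.py; python3 - <<'E'
from h import *
import pickle
G=pickle.load(open('g0.pkl','rb'))
t=G['top']['image'];s=G['scene']['image']
def c(i,x,y,w,h,W,H): return cv2.resize(i[y:y+h,x:x+w],(W,H),interpolation=cv2.INTER_CUBIC)
o=np.vstack([np.hstack([c(t,165,185,70,60,350,300),c(t,290,195,90,60,450,300)]),np.hstack([c(s,180,170,100,75,400,300),c(s,300,160,100,75,400,300)])])
cv2.imwrite('pics/crop1.png',o)
for n,p in dict(jig=(200,217),stand=(332,221),other=(210,138),black=(345,270)).items(): print(n,onz(G['top'],p,.05))
E
```

```text
jig [0.48345243 0.11282445 0.05      ]
stand [ 0.46452301 -0.22359159  0.05      ]
other [0.69230539 0.0872576  0.05      ]
black [ 0.34042013 -0.25087259  0.05      ]
```

View pics/crop1.png

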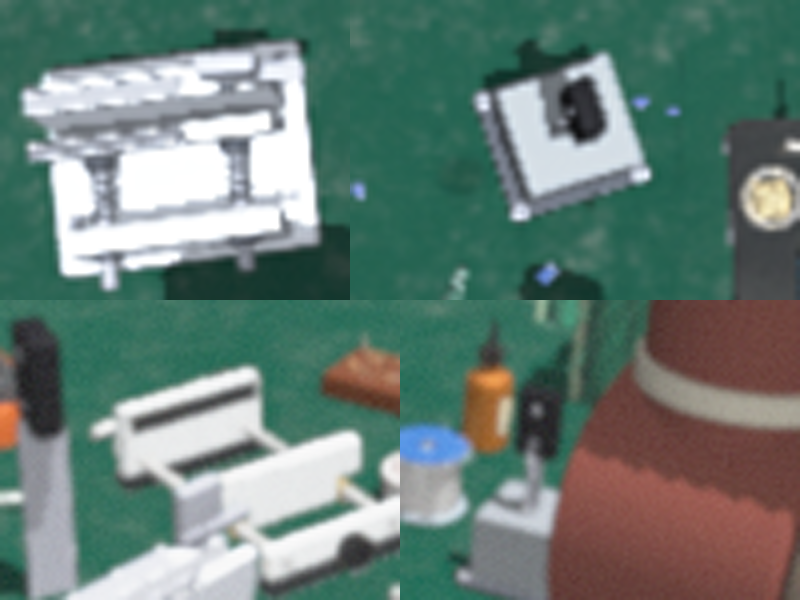

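```bash
python3 - <<'E'
from h import *
import pickle
G=pickle.load(open('g0.pkl','rb'));g=G['top']
f=lambda x,y:(165+x/5-.4,185+y/5-.4)
c=[onz(g,f(*p),.012) for p in((300,42),(318,245),(65,275))]
print(c)
x=c[0]-c[1];y=c[2]-c[1];print(np.linalg.norm(x),np.linalg.norm(y),np.degrees(np.arctan2(x[1],x[0])),np.degrees(np.arctan2(-y[0],y[1])))
print('turnb',onz(g,f(245,90),.13), 'handle',onz(g,(290+(583-350)/5,195+108/5),.133))
S=[onz(g,(290+(a-350)/5,195+b/5),.05) for a,b in((606,55),(483,95),(520,210),(645,175))]
for i in range(4): d=S[i]-S[i-1];print(S[i],np.linalg.norm(d),np.degrees(np.arctan2(d[1],d[0])))
E
```

```text
[array([0.55137547, 0.05444933, 0.012     ]), array([0.44282392, 0.04554767, 0.012     ]), array([0.43035671, 0.17863934, 0.012     ])]
0.10891592401028491 0.1336743124775323 4.68799098582443 5.351498320455453
turnb [0.5063975  0.06549225 0.13      ] handle [ 0.46471832 -0.22608765  0.133     ]
[ 0.50248161 -0.24870231  0.05      ] 0.06428915703685634 15.28027890450528
[ 0.48349185 -0.18514161  0.05      ] 0.0663368190623834 106.6343419421442
[ 0.42433084 -0.20167054  0.05      ] 0.061426627301836935 -164.39023161795333
[ 0.44046519 -0.26564514  0.05      ] 0.06597778141557153 -75.84522074036614
```

```bash
python3 - <<'E'
from h import *
t=np.array([.503,.068,.27]);a=np.radians(3)
y=np.array([np.cos(a),np.sin(a),0]);z=np.array([0,0,-1.]);x=np.cross(y,z)
print(rel(t,np.c_[x,y,z]))
E
```

```text
(array([ 503.53763873, -561.02158961,  -24.65000545]), array([ -0.08358157,  -0.08445509, -78.11581675]))
```

servo_tool(
  moves=[
    [[10,-10,-25,0,0,0,85],[38,-42,0,0,0,0,85],[38,-42,0,0,0,0,85],[38,-42,0,0,0,0,85],[38,-42,0,0,0,0,85],[38,-42,0,0,0,0,85],[38,-42,0,0,0,0,85],[38,-42,0,0,0,0,85],[38,-42,0,0,0,0,85],[38,-42,0,0,0,0,85],[38,-42,0,0,0,0,85],[38,-42,0,0,0,0,85]],
  ],
)

```text
time: 1.6
tool_pos: [0.4533, -0.036, 0.2701]
tool_rot: [0.0, 0.992, 0.13, 0.0]
contact_force: [0.1, -0.4, 0.4]
gripper_width: 0.996
grasp_force: 0.0
```

servo_tool(
  moves=[
    [[38,-42,0,0,0,0,85],[38,-47,0,0,0,0,85],[0,0,0,0,0,-10,85],[0,0,0,0,0,-10,85],[0,0,0,0,0,-10,85],[0,0,0,0,0,-10,85],[0,0,0,0,0,-10,85],[0,0,0,0,0,-10,85],[0,0,0,0,0,-10,85],[0,0,0,0,0,-8,85],[0,0,0,0,0,0,85],[0,0,0,0,0,0,85]],
  ],
)

```text
time: 3.1
tool_pos: [0.5034, 0.0676, 0.27]
tool_rot: [-0.0, 0.69, 0.724, -0.0]
contact_force: [-0.3, 1.1, -0.2]
gripper_width: 0.997
grasp_force: 0.0
```

```bash
python3 - <<'E'
from h import *
import pickle
g=grab('wrist','w1.png');pickle.dump(g,open('w1.pkl','wb'))
s=manip.state();print(s['tool_pos'],s['joint_pos'],s['contact_force'],g['eye'],rm(g).round(2))
E
```

```text
[0.50341734 0.06762684 0.27007423] [-1.30636971e-02 -2.45845223e-01  1.85002717e+00 -9.90231398e-06
  1.53778414e+00 -6.18713021e-02] [-1.15268583  0.76287904  0.13585556] [0.49942519 0.1325336  0.39805476] [[ 1.    0.05  0.01]
 [ 0.05 -0.96 -0.26]
 [-0.    0.26 -0.97]]
```

View pics/w1.png

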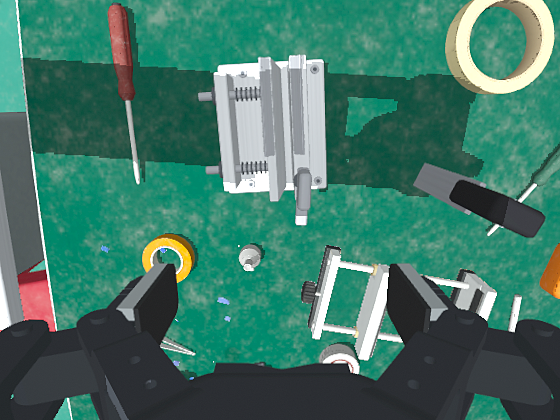

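```bash
python3 - <<'E'
import cv2
i=cv2.imread('pics/w1.png');cv2.imwrite('pics/c2.png',cv2.resize(i[50:230,200:340],(466,600),interpolation=cv2.INTER_CUBIC))
E
```

```text
(no output)
```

View pics/c2.png

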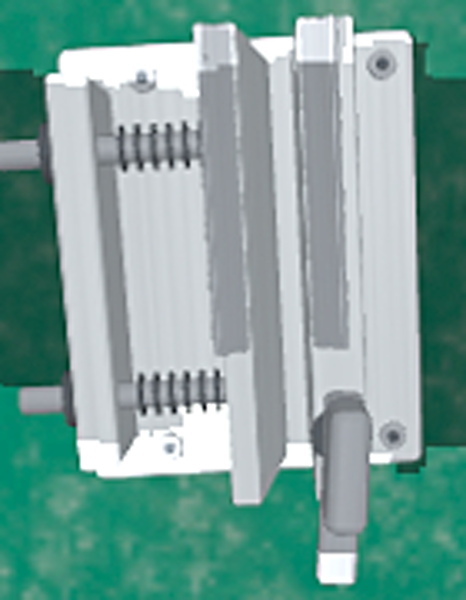

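```bash
python3 - <<'E'
from h import *
import pickle
g=pickle.load(open('w1.pkl','rb'))
f=lambda x,y:(200+x/3.333,50+y/3.333)
P=lambda x,y,z:onz(g,f(x,y),z)
for n,p in dict(finlo=(349,533,.132),finhi=(350,397,.132),finhilow=(350,397,.106),armtip=(337,582,.106),frontTL=(196,28,.104),frontBL=(234,503,.095),frontBR=(262,500,.095),backT=(297,20,.104),backTR=(350,20,.104)).items(): print(n,P(*p))
c=[P(*p) for p in((410,35,.012),(420,460,.012),(100,475,.012),(60,50,.012))]
for i in range(4):
  d=c[i]-c[i-1];print(c[i],np.linalg.norm(d),np.degrees(np.arctan2(d[1],d[0])))
E
```

```text
finlo [0.52059766 0.06221193 0.132     ]
finhi [0.51875914 0.09405234 0.132     ]
finhilow [0.52064854 0.09029179 0.106     ]
armtip [0.52041782 0.04207194 0.106     ]
frontTL [0.47939455 0.1748611  0.104     ]
frontBL [0.49268039 0.05914678 0.095     ]
frontBR [0.5000269  0.06031683 0.095     ]
backT [0.50284427 0.177735   0.104     ]
backTR [0.51518079 0.17835403 0.104     ]
[0.53877808 0.18931071 0.012     ] 0.10772479751405716 5.007849114882173
[0.55216679 0.05678375 0.012     ] 0.13320155157023655 -84.23119419510543
[0.44564867 0.04651754 0.012     ] 0.10701170440504046 -174.4948431834689
[0.4314645  0.17990717 0.012     ] 0.134141658028542 96.0698157725945
```

servo_tool(
  moves=[
    [[5,8,40,0,0,0,45],[5,8.5,50,0,0,0,45],[0,0,40,0,0,0,45],[0,0,21,0,0,0,45],[0,0,0,0,0,0,45],[0,0,0,0,0,0,45]],
  ],
)

```text
time: 3.9
tool_pos: [0.5204, 0.0785, 0.1206]
tool_rot: [0.001, 0.689, 0.725, 0.001]
contact_force: [0.8, 0.1, 0.5]
gripper_width: 0.525
grasp_force: 0.0
```

servo_tool(
  moves=[
    [[0,0,0,0,0,0,5],[0,0,0,0,0,0,5],[0,0,0,0,0,0,5],[0,0,0,0,0,0,5],[0,0,0,0,0,0,5],[0,0,0,0,0,0,5],[0,0,0,0,0,0,5]],
  ],
)

```text
time: 4.78
tool_pos: [0.5204, 0.0784, 0.1208]
tool_rot: [0.001, 0.689, 0.725, 0.001]
contact_force: [-1.1, -0.9, 6.0]
gripper_width: 0.105
grasp_force: 60.8
```

servo_tool(
  moves=[
    [[0,0,0,0,0,10,5],[0,0,0,0,0,10,5],[0,0,0,0,0,10,5],[0,0,0,0,0,10,5],[0,0,0,0,0,0,5]],
  ],
)

```text
time: 5.4
tool_pos: [0.5195, 0.0787, 0.1207]
tool_rot: [-0.0, 0.896, 0.445, -0.0]
contact_force: [-5.0, 0.7, 9.1]
gripper_width: 0.102
grasp_force: 61.4
```

servo_tool(
  moves=[
    [[0,0,0,0,0,10,5],[0,0,0,0,0,10,5],[0,0,0,0,0,10,5],[0,0,0,0,0,10,5],[0,0,0,0,0,4,5],[0,0,0,0,0,0,5]],
  ],
)

```text
time: 6.15
tool_pos: [0.519, 0.0796, 0.1207]
tool_rot: [-0.001, 0.997, 0.077, -0.001]
contact_force: [-5.3, 4.0, 10.1]
gripper_width: 0.104
grasp_force: 61.6
```

```bash
python3 - <<'E'
from h import *
s=manip.state();print(s)
y=wp(s['tool_rot']).as_matrix()[:,1];print(np.degrees(np.arctan2(y[1],y[0])))
E
```

```text
{'time': 6.15, 'joint_pos': array([ 0.00911075, -0.07403677,  1.95446703,  0.00253596,  1.26289184,
        1.42462631]), 'joint_vel': array([-0.00123312,  0.0005531 , -0.00153417,  0.0010174 ,  0.00146031,
       -0.01046252]), 'joint_efforts': array([-2.25416712e+00, -2.64621127e+01, -3.20407283e+01, -9.39388387e-01,
       -1.67438362e+00, -2.79943185e-02]), 'tool_pos': array([0.51903278, 0.07957365, 0.12074143]), 'tool_rot': array([-1.26439147e-03,  9.97016211e-01,  7.71781537e-02, -7.79969189e-04]), 'contact_force': array([-5.28029636,  3.97610772, 10.10229243]), 'ft_torque': array([ 0.60048826,  0.99181103, -0.07266409]), 'grasp_force': 61.60690426826477, 'gripper_width': 0.10440379550629124}
-81.14732476977092
```

servo_tool(
  moves=[
    [[0,0,0,0,0,0,30],[0,0,0,0,0,0,30],[0,0,0,0,0,0,30],[0,0,-20,0,0,0,30],[0,0,-50,0,0,0,50],[0,0,-60,0,0,0,60],[0,0,-40,0,0,0,60],[0,0,0,0,0,0,60]],
  ],
)

```text
time: 7.15
tool_pos: [0.5217, 0.0784, 0.2962]
tool_rot: [0.0, 0.997, 0.077, 0.005]
contact_force: [0.8, -0.9, -0.4]
gripper_width: 0.704
grasp_force: 0.0
```

```bash
python3 - <<'E'
from h import *
import pickle
for n in('wrist','top','scene'):
    g=grab(n,n+'3.png');pickle.dump(g,open(n+'3.pkl','wb'))
    if n!='wrist':
        p=proj(g,[.515,.085,.12])[0].astype(int);print(n,p)
        print(n,proj(g,[.464,-.226,.11])[0])
    else: w=g['image']
g=pickle.load(open('top3.pkl','rb'));i=g['image']
u=cv2.resize(i[185:245,165:235],(350,300),interpolation=cv2.INTER_CUBIC)
g=pickle.load(open('scene3.pkl','rb'));i=g['image']
v=cv2.resize(i[215:305,175:280],(350,300),interpolation=cv2.INTER_CUBIC)
cv2.imwrite('pics/c3.png',np.hstack([np.vstack([u,v]),cv2.resize(w,(450,600))]))
E
```

```text
top [206 199]
top [335.51915267 218.15147508]
scene [227 221]
scene [334.63025494 190.84209583]
```

View pics/c3.png

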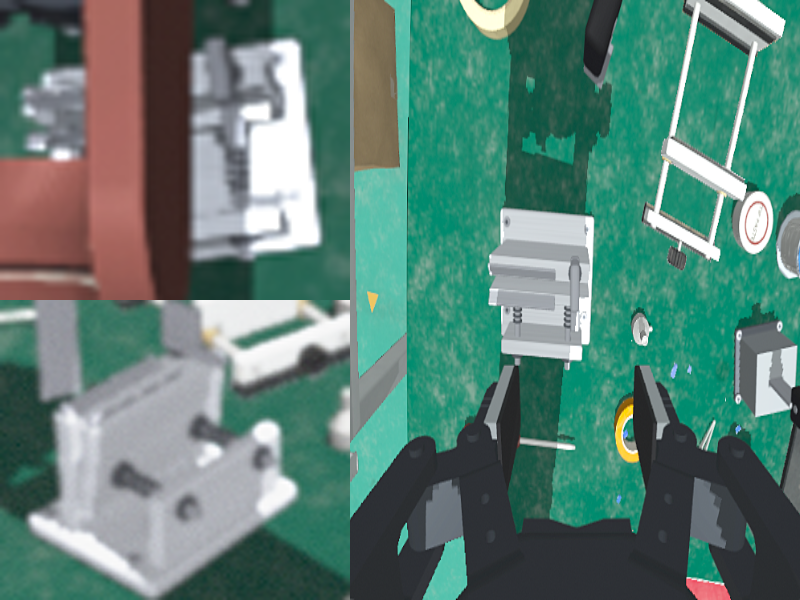

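servo_tool(
  moves=[
    [[-23,47,4,0,0,0,60],[-23,47,4,0,0,0,60],[-23,47,4,0,0,0,60],[-23,47,4,0,0,0,60],[-23,47,4,0,0,0,60],[-22,45,4,0,0,0,60],[0,0,0,0,0,-6,60],[0,0,0,0,0,0,60]],
  ],
)

```text
time: 8.3
tool_pos: [0.4265, -0.2194, 0.2634]
tool_rot: [-0.001, 0.992, 0.128, -0.001]
contact_force: [-0.0, 0.2, 0.7]
gripper_width: 0.702
grasp_force: 0.0
```

```bash
python3 - <<'E'
from h import *
import pickle
g=grab('wrist');pickle.dump(g,open('w4.pkl','wb'));i=g['image']
p=proj(g,[.464,-.226,.12])[0].astype(int);x0,y0=max(0,p[0]-75),max(0,p[1]-100)
a=cv2.resize(i[y0:y0+200,x0:x0+150],None,fx=3,fy=3,interpolation=cv2.INTER_CUBIC)
g=pickle.load(open('wrist3.pkl','rb'));j=g['image']
b=cv2.resize(j[140:260,170:310],None,fx=2.5,fy=2.5,interpolation=cv2.INTER_CUBIC);b=cv2.copyMakeBorder(b,0,600-b.shape[0],0,0,0)
print(p,x0,y0,a.shape,b.shape);cv2.imwrite('pics/c4.png',np.hstack([a,b[:a.shape[0]]]))
s=manip.state();print(s['tool_pos'],s['tool_rot'])
E
```

```text
[302 155] 227 55 (600, 450, 3) (600, 350, 3)
[ 0.42680488 -0.21902009  0.26381176] [-9.85289203e-04  9.91702217e-01  1.28548737e-01 -9.82004366e-04]
```

View pics/c4.png

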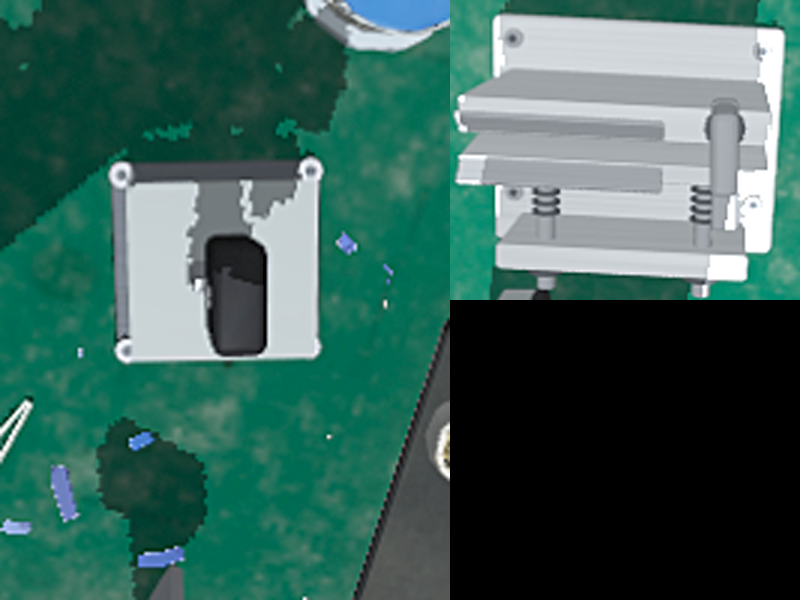

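```bash
python3 - <<'E'
from h import *
import pickle
g=pickle.load(open('w4.pkl','rb'))
P=lambda x,y,z:onz(g,(227+x/3-.33,55+y/3-.33),z)
c=[P(*p,.133) for p in((214,352),(266,352),(266,278),(214,272))]
print(g['mtx'][0][0],np.array(c),np.mean(c,0),[np.linalg.norm(c[i]-c[i-1]) for i in range(4)])
for i,j in((0,3),(1,2)): d=c[j]-c[i];print(np.degrees(np.arctan2(d[1],d[0])))
s=[P(*p,.005) for p in((121,175),(311,170),(315,348),(124,351))]
print(np.array(s),np.mean(s,0),[np.linalg.norm(s[i]-s[i-1]) for i in range(4)])
for i in range(4): d=s[i]-s[i-1];print(np.degrees(np.arctan2(d[1],d[0])))
w=(np.mean(c,0)*[1,1,0]+np.array([0,0,.1065]))
a=np.radians(-75.);y=np.array([np.cos(a),np.sin(a),0]);z=np.array([0,0,-1.]);x=np.cross(y,z)
print(rel(w,np.c_[x,y,z]))
E
```

```text
354.14928227780865 [[ 0.45291725 -0.22505466  0.133     ]
 [ 0.4561718  -0.2373714   0.133     ]
 [ 0.47343462 -0.23239588  0.133     ]
 [ 0.47161049 -0.21991127  0.133     ]] [ 0.46353354 -0.2286833   0.133     ] [np.float64(0.01938792228988752), np.float64(0.012739473731840536), np.float64(0.017965542266130584), np.float64(0.012617174356164761)]
15.384102440128762
16.07813403817998
[[ 0.48703913 -0.18734303  0.005     ]
 [ 0.50577978 -0.25152893  0.005     ]
 [ 0.44566186 -0.27101917  0.005     ]
 [ 0.42674147 -0.20368639  0.005     ]] [ 0.46630556 -0.22839438  0.005     ] [np.float64(0.06247329734500521), np.float64(0.06686584851198343), np.float64(0.06319837407945626), np.float64(0.06994057987796244)]
15.165345315485775
-73.72353946674457
-162.03729888450403
105.69525962712723
(array([ 33.31747757,  19.0553882 , 157.21386149]), array([-0.12662806,  0.09682963, -0.22851065]))
```

servo_tool(
  moves=[
    [[18,10,20,0,0,0,50],[19,9,30,0,0,0,50],[0,0,40,0,0,0,50],[0,0,40,0,0,0,50],[0,0,27,0,0,0,50],[0,0,0,0,0,0,50],[0,0,0,0,0,0,50]],
  ],
)

```text
time: 9.22
tool_pos: [0.4688, -0.2281, 0.1094]
tool_rot: [0.0, 0.992, 0.13, 0.001]
contact_force: [-0.2, -0.5, -0.0]
gripper_width: 0.584
grasp_force: 0.0
```

```bash
python3 - <<'E'
from h import *
import pickle
g=grab('wrist','w5.png');pickle.dump(g,open('w5.pkl','wb'))
s=manip.state();print(s['tool_pos'],s['contact_force'])
i=g['image']
cv2.imwrite('pics/c5.png',cv2.resize(i[120:420,130:430],(600,600)))
E
```

```text
[ 0.46909795 -0.22850414  0.11005001] [ 0.58597758 -0.27277734  0.56002602]
```

View pics/c5.png

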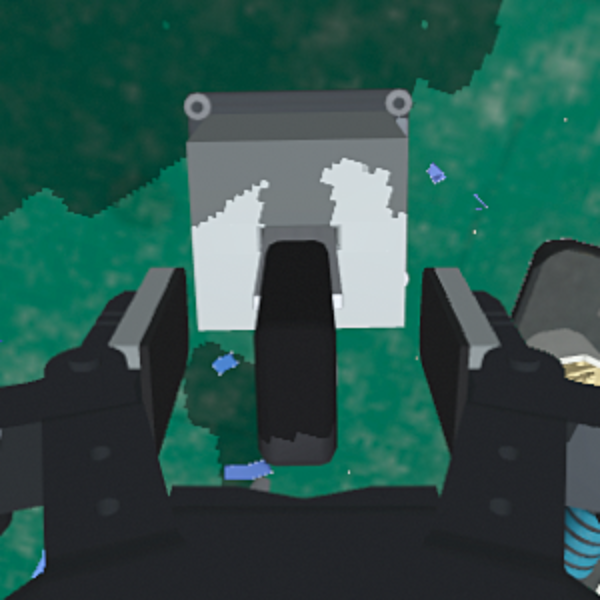

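```bash
python3 - <<'E'
from h import *
import pickle
g=pickle.load(open('w5.pkl','rb'))
s=manip.state();r=wp(s['tool_rot'])
for px,z in(((297,463),.133),((297,240),.088),((297,240),.133)):
    p=onz(g,(130+px[0]/2,120+px[1]/2),z);print(p,r.inv().apply(p-s['tool_pos'])*1000)
E
```

```text
[ 0.45520142 -0.2311047   0.133     ] [-14.05678432  -1.01117171 -22.97744458]
[ 0.4790008  -0.22450832  0.088     ] [10.55769615 -1.36203502 22.06616671]
[ 0.49473385 -0.22069877  0.133     ] [ 26.82204534  -0.90376644 -22.90384782]
```

servo_tool(
  moves=[
    [[-1.5,-1,3,0,0,0,50],[0,0,0,0,0,0,6],[0,0,0,0,0,0,6],[0,0,0,0,0,0,6],[0,0,0,0,0,0,6],[0,0,0,0,0,0,6],[0,0,0,0,0,0,6],[0,0,0,0,0,0,6],[0,0,0,0,0,0,6]],
  ],
)

```text
time: 10.4
tool_pos: [0.4667, -0.2278, 0.1059]
tool_rot: [0.0, 0.992, 0.13, 0.0]
contact_force: [0.3, 0.5, 5.1]
gripper_width: 0.152
grasp_force: 62.2
```

servo_tool(
  moves=[
    [[0,0,-8,0,0,0,6],[0,0,-15,0,0,0,6],[0,0,-20,0,0,0,6],[0,0,-30,0,0,0,6],[0,0,-40,0,0,0,6],[0,0,-40,0,0,0,6],[0,0,0,0,0,9.5,6],[0,0,0,0,0,0,6],[0,0,0,0,0,0,6]],
  ],
)

```text
time: 11.52
tool_pos: [0.4658, -0.2273, 0.2576]
tool_rot: [-0.001, 0.999, 0.048, -0.001]
contact_force: [0.6, -0.4, -1.6]
gripper_width: 0.156
grasp_force: 61.4
```

```bash
python3 - <<'E'
from h import *
s=manip.state();print(s['tool_pos'],s['contact_force'],s['ft_torque'])
e=np.radians(5.5);ex=np.array([np.cos(e),np.sin(e),0]);ey=np.array([-ex[1],ex[0],0])
pv=np.array([.519,.079,0]);o=pv-.007*ex+.042*ey
t=o-.0042*ex+.020*ey+np.array([0,0,.26])
print('o',o,'t',t,rel(t,np.c_[ex,-ey,[0,0,-1]]))
E
```

```text
[ 0.46580825 -0.22729677  0.25757938] [ 0.5689099 -0.422439  -1.5602742] [-0.00282271 -0.01513709  0.01811348]
o [0.50800671 0.12013572 0.        ] t [0.50190913 0.13964109 0.26      ] (array([  71.19262101, -361.77290388,   -2.12260425]), array([-0.06293782,  0.08003918,  0.01451955]))
```

servo_tool(
  moves=[
    [[10,-52,0,0,0,0,6],[10,-52,0,0,0,0,6],[10,-52,0,0,0,0,6],[10,-52,0,0,0,0,6],[10,-52,0,0,0,0,6],[10,-52,0,0,0,0,6],[11,-50,0,0,0,0,6],[0,0,20,0,0,0,6],[0,0,20,0,0,0,6],[0,0,0,0,0,0,6],[0,0,0,0,0,0,6]],
  ],
)

```text
time: 12.9
tool_pos: [0.5031, 0.1384, 0.2182]
tool_rot: [0.0, 0.999, 0.046, -0.0]
contact_force: [0.3, -0.3, -0.7]
gripper_width: 0.153
grasp_force: 61.4
```

```bash
python3 - <<'E'
from h import *
import pickle
s=manip.state();print(s['tool_pos'],s['contact_force'])
w=grab('wrist');sc=grab('scene');pickle.dump((w,sc),open('p6.pkl','wb'))
t=np.array([s['tool_pos'][0],s['tool_pos'][1],s['tool_pos'][2]-.098])
pw=proj(w,t)[0];ps=proj(sc,t)[0];print(pw,ps)
x,y=int(ps[0])-50,int(ps[1])-50
a=cv2.resize(sc['image'][y:y+100,x:x+100],(300,300),interpolation=cv2.INTER_CUBIC)
X,Y=int(pw[0])-100,max(0,min(220,int(pw[1])-100))
b=cv2.resize(w['image'][Y:Y+200,X:X+200],(500,500),interpolation=cv2.INTER_CUBIC)
a=cv2.copyMakeBorder(a,0,200,0,0,0)
print(x,y,X,Y);cv2.imwrite('pics/c6.png',np.hstack([a,b]))
E
```

```text
[0.50308069 0.13836024 0.21815945] [ 0.25917345 -0.29022521 -0.74421099]
[280.54743156 216.18581197] [211.41995427 232.50521694]
161 182 180 116
```

View pics/c6.png

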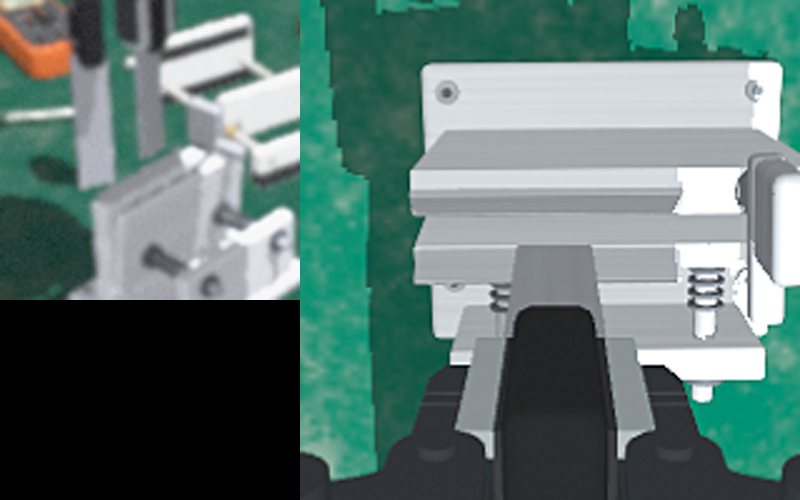

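```bash
python3 - <<'E'
from h import *
import pickle
w,sc=pickle.load(open('p6.pkl','rb'))
s=manip.state()
e=np.radians(5.5);ex=np.array([np.cos(e),np.sin(e),0]);ey=np.array([-ex[1],ex[0],0])
P=lambda x,y,z:onz(w,(180+(x-300)/2.5-.3,116+y/2.5-.3),z)
T=s['tool_pos']
for n,p in dict(backin=(710,213,.095),backin2=(690,213,.095),frontin=(710,242,.095),frontin2=(690,242,.095),backout=(710,168,.095),tipx=(553,246,.1202),tipL=(513,246,.1202),tipR=(592,246,.1202),lipend=(678,190,.104)).items():
    d=P(*p)-T;print(n,np.round([d@ex*1e3,d@ey*1e3],1))
E
```

```text
backin [  3.7 -46.4]
backin2 [  3.7 -40.5]
frontin [ -5.1 -46.8]
frontin2 [ -5.1 -40.8]
backout [ 17.  -45.8]
tipx [ 0.9 -0.5]
tipL [ 1.  10.1]
tipR [  0.9 -10.9]
lipend [ 12.5 -35.5]
```

servo_tool(
  moves=[
    [[1.2,0,5,0,0,0,6],[0,0,6,0,0,0,6],[0,0,6,0,0,0,6],[0,0,6,0,0,0,6],[0,0,6,0,0,0,6],[0,0,0,0,0,0,6]],
  ],
)

```text
time: 13.75
tool_pos: [0.5038, 0.1395, 0.1884]
tool_rot: [0.0, 0.999, 0.047, -0.001]
contact_force: [0.4, 0.3, -1.0]
gripper_width: 0.157
grasp_force: 61.4
```

servo_tool(
  moves=[
    [[0,0,6,0,0,0,6],[0,0,5,0,0,0,6],[0,0,5,0,0,0,6],[0,0,5,0,0,0,6],[0,0,0,0,0,0,6],[0,0,0,0,0,0,6]],
  ],
)

```text
time: 14.5
tool_pos: [0.5043, 0.1396, 0.1684]
tool_rot: [-0.0, 0.999, 0.047, 0.0]
contact_force: [-0.2, -0.1, -0.7]
gripper_width: 0.154
grasp_force: 61.4
```

Inside the gap freely (depth ≈ 24.5 mm). Feel for the back plate.

servo_tool(
  moves=[
    [[0.5,0,0,0,0,0,6],[0.5,0,0,0,0,0,6],[0,0,0,0,0,0,6]],
  ],
)

```text
time: 14.88
tool_pos: [0.5049, 0.1396, 0.1684]
tool_rot: [0.0, 0.999, 0.047, -0.001]
contact_force: [-2.0, 0.3, 0.9]
gripper_width: 0.157
grasp_force: 61.5
```

servo_tool(
  moves=[
    [[0.5,0,0,0,0,0,6],[0.5,0,0,0,0,0,6],[0,0,0,0,0,0,6]],
  ],
)

```text
time: 15.25
tool_pos: [0.5056, 0.1397, 0.1682]
tool_rot: [0.0, 0.999, 0.047, -0.001]
contact_force: [-5.9, -0.2, 1.8]
gripper_width: 0.16
grasp_force: 61.5
```

servo_tool(
  moves=[
    [[0.5,0,0,0,0,0,6],[0.5,0,0,0,0,0,6],[0,0,0,0,0,0,6]],
  ],
)

```text
time: 15.62
tool_pos: [0.5063, 0.1399, 0.1682]
tool_rot: [-0.0, 0.999, 0.047, -0.001]
contact_force: [-6.5, -1.0, 2.9]
gripper_width: 0.159
grasp_force: 61.3
```

servo_tool(
  moves=[
    [[-1.5,0,0,0,0,0,6],[-1.4,0,0,0,0,0,6],[0,0,0,0,0,0,6],[0,0,0,0,0,0,6]],
  ],
)

```text
time: 16.12
tool_pos: [0.5048, 0.1395, 0.1684]
tool_rot: [-0.0, 0.999, 0.047, 0.001]
contact_force: [-0.5, 0.1, -1.7]
gripper_width: 0.157
grasp_force: 60.7
```

servo_tool(
  moves=[
    [[0,0,3,0,0,0,6],[0,0,3,0,0,0,6],[0,0,0,0,0,0,6]],
  ],
)

```text
time: 16.5
tool_pos: [0.5041, 0.1395, 0.1618]
tool_rot: [0.0, 0.999, 0.047, -0.0]
contact_force: [0.3, -0.4, -1.8]
gripper_width: 0.155
grasp_force: 60.7
```

servo_tool(
  moves=[
    [[0,0,2,0,0,0,6],[0,0,2,0,0,0,6],[0,0,0,0,0,0,6]],
  ],
)

```text
time: 16.88
tool_pos: [0.5043, 0.1396, 0.1581]
tool_rot: [0.0, 0.999, 0.047, -0.0]
contact_force: [0.4, 0.4, -1.3]
gripper_width: 0.152
grasp_force: 60.7
```

servo_tool(
  moves=[
    [[0,0,2,0,0,0,6],[0,0,1,0,0,0,6],[0,0,0,0,0,0,6]],
  ],
)

```text
time: 17.25
tool_pos: [0.5044, 0.1396, 0.1553]
tool_rot: [-0.0, 0.999, 0.047, 0.0]
contact_force: [1.6, 0.3, -0.8]
gripper_width: 0.157
grasp_force: 60.7
```

servo_tool(
  moves=[
    [[0,0,1,0,0,0,6],[0,0,1,0,0,0,6],[0,0,0,0,0,0,6]],
  ],
)

```text
time: 17.62
tool_pos: [0.5044, 0.1396, 0.1533]
tool_rot: [0.0, 0.999, 0.047, 0.0]
contact_force: [0.0, 0.3, -1.5]
gripper_width: 0.155
grasp_force: 60.8
```

servo_tool(
  moves=[
    [[0,0,1,0,0,0,6],[0,0,1,0,0,0,6],[0,0,0,0,0,0,6]],
  ],
)

```text
time: 18.0
tool_pos: [0.5045, 0.1396, 0.1513]
tool_rot: [-0.0, 0.999, 0.047, 0.0]
contact_force: [0.9, -0.2, -0.3]
gripper_width: 0.153
grasp_force: 60.8
```

servo_tool(
  moves=[
    [[0,0,1,0,0,0,6],[0,0,1,0,0,0,6],[0,0,0,0,0,0,6]],
  ],
)

```text
time: 18.38
tool_pos: [0.5045, 0.1396, 0.1494]
tool_rot: [-0.0, 0.999, 0.047, 0.0]
contact_force: [1.6, 0.9, 0.6]
gripper_width: 0.155
grasp_force: 60.9
```

servo_tool(
  moves=[
    [[0,0,1,0,0,0,6],[0,0,1,0,0,0,6],[0,0,0,0,0,0,6]],
  ],
)

```text
time: 18.75
tool_pos: [0.5045, 0.1396, 0.1475]
tool_rot: [-0.0, 0.999, 0.047, 0.0]
contact_force: [0.9, 0.9, 1.1]
gripper_width: 0.154
grasp_force: 61.1
```

servo_tool(
  moves=[
    [[0,0,1,0,0,0,6],[0,0,1,0,0,0,6],[0,0,0,0,0,0,6]],
  ],
)

```text
time: 19.12
tool_pos: [0.5045, 0.1396, 0.1455]
tool_rot: [-0.0, 0.999, 0.047, 0.0]
contact_force: [0.8, -1.4, 1.8]
gripper_width: 0.15
grasp_force: 61.3
```

servo_tool(
  moves=[
    [[0,0,1,0,0,0,6],[0,0,1,0,0,0,6],[0,0,0,0,0,0,6]],
  ],
)

```text
time: 19.5
tool_pos: [0.5045, 0.1396, 0.1435]
tool_rot: [-0.0, 0.999, 0.047, 0.0]
contact_force: [1.0, -0.3, 5.6]
gripper_width: 0.156
grasp_force: 61.5
```

servo_tool(
  moves=[
    [[0,0,1,0,0,0,6],[0,0,1,0,0,0,6],[0,0,0,0,0,0,6]],
  ],
)

```text
time: 19.88
tool_pos: [0.5045, 0.1396, 0.1418]
tool_rot: [0.0, 0.999, 0.047, 0.0]
contact_force: [-0.7, -0.1, 5.7]
gripper_width: 0.156
grasp_force: 61.8
```

servo_tool(
  moves=[
    [[0,0,1,0,0,0,6],[0,0,1,0,0,0,6],[0,0,0,0,0,0,6],[0,0,0,0,0,0,6]],
  ],
)

```text
time: 20.38
tool_pos: [0.5045, 0.1396, 0.1403]
tool_rot: [0.0, 0.999, 0.047, 0.0]
contact_force: [-1.6, -0.9, 7.9]
gripper_width: 0.152
grasp_force: 62.1
```

```bash
python3 - <<'E'
from h import *
s=manip.state();print(s['tool_pos'],s['contact_force'],s['ft_torque'],s['gripper_width'],s['grasp_force'])
w=grab('wrist');sc=grab('scene')
p=proj(sc,s['tool_pos'])[0].astype(int)
a=sc['image'][p[1]-55:p[1]+75,p[0]-55:p[0]+75]
b=w['image'][120:420,130:430]
cv2.imwrite('pics/c7.png',np.hstack([cv2.resize(a,(400,400)),cv2.resize(b,(400,400))]))
E
```

```text
[0.5045434  0.13960562 0.14027284] [-1.59160382 -0.94074713  7.88245744] [-0.04672419  0.14822228  0.03876528] 0.15198200171331794 62.05507904291153
```

View pics/c7.png

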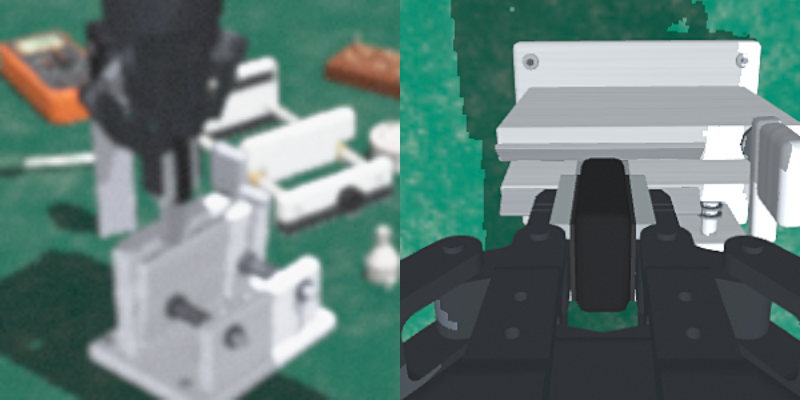

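The last picture shows the blade upright in the gap (scene crop about (175, 230)) and the turnbutton across the front plate (wrist crop about (775, 175)). The drag is about 8 to 9 N, which is in the snug range.

```bash
python3 -c "
from plant import manip
print(manip.job_done())"
```

```text
the job is handed in; nothing more can be done
None
```

I closed the turnbutton (about 1.5 rad by tool angle) and handed the job in with the feeler blade still held in the gap, about 53 mm deep and dragging at about 8–9 N, at about 20 s on the clock; no verdict was shown.

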